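# Load the sieve shaker

### The arm

A 6-joint arm with a two-finger parallel gripper is mounted at the origin on the work surface. World frame = base frame: x ahead of the robot, y to its left, z up, the work surface at z = 0. Lengths are in m, angles in rad, forces in N, time in s.
With the tool pointing down it reaches from about 0.275 to 0.725 m from the base axis. Payload 5.6 kg.
Tool frame: the origin (TCP) lies at the very end of the fingers, on their centre line; the grasp point (between the pads) lies 19 mm behind it (manip.grip_point_offset is the distance from the TCP to the grasp point, in m); z points along the fingers, x is the direction in which the jaws open and shut, and the axes are right-handed (so a half turn about z gives the same grasp; the last joint's range is limited). The gripper opens to 85 mm and grips with 20 to 120 N. Pads are 22 mm wide; open, the fingers measure 114 mm over their backs; the gripper's body (76 mm by 85 mm) begins 54 mm behind the grasp point. The pads swing forward as they close: fully open they stand 13 mm farther back than shut.
Start: joints at [-0.962, 0.255, 0.108, 0, -1.424, -0.285], TCP at [0.175, -0.521, 0.231] pointing down, gripper open.
Joint ranges: [-2.95, 2.95], [-1.21, 1.97], [-1.09, 1.5], [-2.87, 1.71], [-2.94, -0.07], [-3.05, 3.05]. Speed limits (rad/s): [2.57, 2.57, 3.14, 3.14, 3.14, 3.14].

### API

Orientations are given as a rotation vector (axis times angle).
In Python, from plant import manip gives the robot as it stands. Calls block until the motion is done:
- manip.move_pose(position, orientation): joint-space move of the TCP to a pose.
- manip.move_linear(position, frame=None, vel=0.15): straight line of the TCP; frame=None keeps the orientation; vel is the mean speed in m/s.
- manip.move_j(angles): joint-space move.
- manip.gripper_open() and manip.gripper_close(grip_force=None): open the fingers fully, or close them until they stop; grip_force is the grip in N (None keeps the last).
- manip.dwell(seconds).
- manip.ik(position, orientation): joint angles nearest the present ones, or None.
- manip.sense(): the state.
- manip.grab_frame(name): name is "side" or "top"; returns the picture (480x640x3 uint8, red, green, blue); there is no depth.
- manip.camera_params(name): a dict with "K" (3x3 intrinsics, pixels), "rvec" (rotation vector, rad) and "tvec" (3), from world to camera coordinates, as OpenCV has them. Camera axes: x right, y down, z forward; pixel columns grow to the right and rows downward; lengths in m; the calibration is good to about 2 mm. A picture is of the moment at which its call begins. camera_params takes no time and is no camera call.
A pose or a line that the arm cannot do raises manip.MotionError and nothing moves.
- manip.hand_in(): hands the job in, once; it reports no verdict.
The state is a dict: "time": time; "joints": joint angles; "joint_velocities": joint speeds; "effort": joint torques, N m; "ee_pos": TCP position; "tcp_rot": TCP orientation; "force": force on the tool from outside, world axes, zero at the start; "ft_torque": the same for the moment, N m; "width": finger opening in m.
Only numpy, scipy, OpenCV 4.12 (cv2) and the standard library are available. Lean on these libraries where they do the work, as an engineer would, in place of code of your own. Each camera call takes 0.05 s, during which the arm holds its last target.

### The job

Load the sieve shaker: seat the fine blue sieve in the receiver, then the medium yellow sieve on it, then the coarse red one, each nested fully into the one below, and close the stack with the lid. Then lay the clamp bar across the two posts, over the stack, in both cradles and with its middle over the lid. Set every piece down without dropping it, and leave the bottle, beaker and weighing dish where they are.

Things in the scene. Friction and masses are not known exactly. Their poses are not given: they have to be found in the camera images.
- shaker: Fixed, place and yaw vary. White base 140 (x) x 220 (y) x 45 mm high; origin: underside centre, z up. Receiver on its middle: steel ring, 60 mm outside, 53 inside, 9.5 deep, rim at z 55; a sieve seated in it has its origin at z 49. Posts 18 mm thick at y +90, -90, each with a dark cradle 44 (x) x 20 (y): floor at z 162, between cheeks 32 mm apart in x, 10 mm high. The bar lies along y.
- sieve_fine: Fine sieve, loose, upright: open round blue frame, very close wire mesh floor, 80-150 g. Origin: underside centre, z up. 60 mm diameter from z 6 to 30 mm (rim); below, a foot of 48 mm diameter tapering to 42 mm, 6 mm high. Well in the top: 53 mm diameter, 20 mm deep. The next piece's foot drops into it, its shoulder rests on the rim: its origin is then 24 mm above this one's.
- sieve_medium: Medium sieve, loose, upright: open round yellow frame, middling wire mesh floor, 80-150 g. Origin: underside centre, z up. 60 mm diameter from z 6 to 30 mm (rim); below, a foot of 48 mm diameter tapering to 42 mm, 6 mm high. Well in the top: 53 mm diameter, 20 mm deep. The next piece's foot drops into it, its shoulder rests on the rim: its origin is then 24 mm above this one's.
- sieve_coarse: Coarse sieve, loose, upright: open round red frame, wide wire mesh floor, 80-150 g. Origin: underside centre, z up. 60 mm diameter from z 6 to 30 mm (rim); below, a foot of 48 mm diameter tapering to 42 mm, 6 mm high. Well in the top: 53 mm diameter, 20 mm deep. The next piece's foot drops into it, its shoulder rests on the rim: its origin is then 24 mm above this one's.
- lid: Lid, loose, knob up, 65-125 g: grey disc of 60 mm diameter from z 6 to 12 mm, black round knob of 20 mm diameter from z 12 to 34 mm; below the disc a steel foot like the sieves' (48 mm tapering to 42 mm, 6 mm high). Origin: underside centre, z up. Seated in a sieve its origin is 24 mm above the sieve's.
- clamp_bar: Clamp bar, loose, lying flat, 105-190 g: straight aluminium bar 220 mm long (its x), 16 mm wide (y), 14 mm high (z), with an orange band 40 mm long round its middle. Origin: underside centre. Either end may point either way. In the cradles it clears the lid's knob by 7 mm.
- bottle: Bystander: amber bottle, 56 mm diameter, 120 mm high, upright. Origin: underside centre.
- beaker: Bystander: clear beaker, 56 mm diameter, 65 mm high, upright. Origin: underside centre.
- weigh_dish: Bystander: white square weighing dish, 70 x 70 mm, 18 mm high, between the loose parts. Origin: underside centre.

How it is judged:
On the way, in this order (a step that is already met when the one before it is completed fails the run):
1. the blue fine sieve is seated in the shaker's receiver (horizontal distance between sieve_fine and shaker below 0.005 m and z of sieve_fine in the frame of shaker between 0.046 and 0.052 m and angle between sieve_fine's own z axis and vertical below 0.08 rad and linear speed of sieve_fine below 0.05 m/s), for 0.2 s.
2. the yellow medium sieve is seated in the blue one (horizontal distance between sieve_medium and sieve_fine below 0.005 m and z of sieve_medium in the frame of sieve_fine between 0.021 and 0.027 m and angle between sieve_medium's own z axis and vertical below 0.08 rad and linear speed of sieve_medium below 0.05 m/s), for 0.2 s.
3. the red coarse sieve is seated in the yellow one (horizontal distance between sieve_coarse and sieve_medium below 0.005 m and z of sieve_coarse in the frame of sieve_medium between 0.021 and 0.027 m and angle between sieve_coarse's own z axis and vertical below 0.08 rad and linear speed of sieve_coarse below 0.05 m/s), for 0.2 s.
4. the lid is seated in the red sieve (horizontal distance between lid and sieve_coarse below 0.005 m and z of lid in the frame of sieve_coarse between 0.021 and 0.027 m and angle between lid's own z axis and vertical below 0.08 rad and linear speed of lid below 0.05 m/s), for 0.2 s.
5. the clamp bar rests in both post cradles, across the stack (x of clamp_bar in the frame of shaker between -0.01 and 0.01 m and y of clamp_bar in the frame of shaker between -0.015 and 0.015 m and z of clamp_bar in the frame of shaker between 0.159 and 0.165 m and angle between the x axis of clamp_bar and the y axis of shaker, either way round below 0.13 rad and angle between clamp_bar's own z axis and vertical below 0.08 rad and linear speed of clamp_bar below 0.05 m/s), for 0.2 s.
At the end, for the whole second after the job is handed in: Blue in receiver, yellow in blue, red in yellow, lid in red: each within 5 mm sideways, 3 mm in height, 0.08 rad of upright. Bar on both cradles (3 mm in height), middle within 10 mm across and 15 mm along of the stack axis, within 0.13 rad of the post line. All at rest and released (all of step 1 and all of step 2 and all of step 3 and all of step 4 and all of step 5); the robot touches nothing.
It fails at once if the bottle is pushed more than 30 mm or tipped over (distance of bottle from where it was at the start of the episode above 0.03 m or angle between bottle's own z axis and vertical above 0.4 rad).
It fails at once if the beaker is pushed more than 30 mm or tipped over (distance of beaker from where it was at the start of the episode above 0.03 m or angle between beaker's own z axis and vertical above 0.4 rad).
It fails at once if the weigh dish is pushed more than 30 mm or tipped over (distance of weigh_dish from where it was at the start of the episode above 0.03 m or angle between weigh_dish's own z axis and vertical above 0.4 rad).
It fails at once if a sieve, the lid or the bar is dropped (it falls free, out of the fingers, faster than 0.7 m/s, some 25 mm of fall) ((linear speed of sieve_fine above 0.7 m/s and contact force between the fingers and sieve_fine below 0.02 N) or (linear speed of sieve_medium above 0.7 m/s and contact force between the fingers and sieve_medium below 0.02 N) or (linear speed of sieve_coarse above 0.7 m/s and contact force between the fingers and sieve_coarse below 0.02 N) or (linear speed of lid above 0.7 m/s and contact force between the fingers and lid below 0.02 N) or (linear speed of clamp_bar above 0.7 m/s and contact force between the fingers and clamp_bar below 0.02 N)).
It also fails if it takes over 128 s, if anything falls off the work surface, if the arm or the gripper's body presses on something with over 40 N, if the wrist force passes 120 N, or if a joint passes its speed limit or range.

## Working session

There is one attempt and no reset: what is moved stays moved. The work goes in short steps, each a Python script; the robot and the scene stay as the last script left them, time stands still between calls to the robot, and variables do not carry over. Pictures are saved under pics/ and viewed, and the job is handed in when it is done.

```bash
ls; mkdir -p pics
python3 - <<'E'
from plant import manip
import cv2
for n in("top","side"):
    f=manip.grab_frame(n); cv2.imwrite(f"pics/{n}0.png",f[:,:,::-1])
    p=manip.camera_params(n); print(n,p)
s=manip.sense(); print(s)
print(manip.grip_point_offset)
E
```

```text
pics
top {'K': array([[524.88281883,   0.        , 318.45686899],
       [  0.        , 524.88281883, 243.82116922],
       [  0.        ,   0.        ,   1.        ]]), 'rvec': array([ 2.13628796, -2.18068194,  0.1708598 ]), 'tvec': array([-0.02316777,  0.58153709,  1.12008197])}
side {'K': array([[571.63555367,   0.        , 320.4077465 ],
       [  0.        , 571.63555367, 255.21986214],
       [  0.        ,   0.        ,   1.        ]]), 'rvec': array([ 0.1391359 , -2.86448826,  1.17742989]), 'tvec': array([0.55494208, 0.0877306 , 1.16277368])}
{'time': 0.1, 'joints': array([-9.62383493e-01,  2.55722527e-01,  1.07143654e-01, -3.92198079e-04,
       -1.42391525e+00, -2.84571358e-01]), 'joint_velocities': array([ 3.22778470e-05, -1.57526518e-03,  2.26327781e-03,  9.66109134e-04,
        1.21076575e-03,  6.08847211e-04]), 'effort': array([-3.76619733e-03, -3.87605381e+01,  2.38471395e+01,  5.37793458e+00,
       -3.80648766e-03, -1.67912310e-05]), 'ee_pos': array([ 0.17490445, -0.52098713,  0.23047636]), 'tcp_rot': array([-1.83346987e+00, -2.54926307e+00, -1.46063316e-03]), 'force': array([0.36457669, 0.27289636, 0.11837798]), 'ft_torque': array([-0.01510999,  0.01047551, -0.029959  ]), 'width': 0.08517917114856718}
0.0187
```

View pics/top0.png

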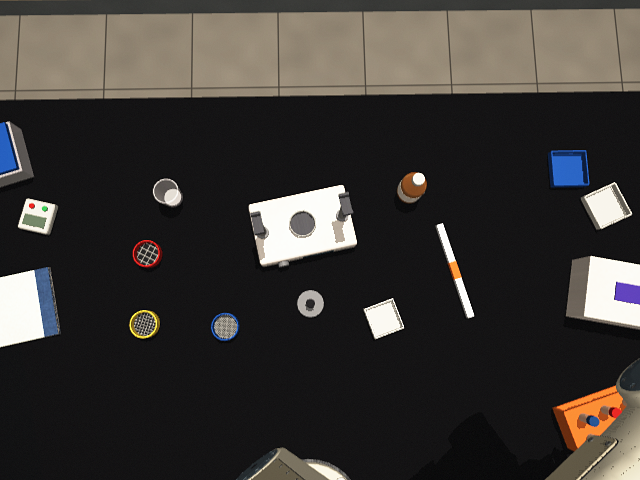

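View pics/side0.png

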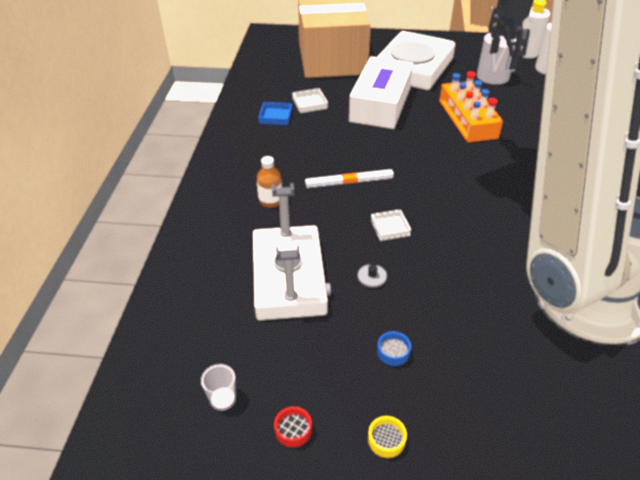

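The top view has the shaker near (302,224), red sieve (147,253), yellow (144,324), blue (225,327), lid (310,303), bar (455,270) and dish (384,319). Next I'll measure each by mask, and zoom in on the shaker.

```bash
cat > h.py <<'E'
import cv2, numpy as np
from plant import manip
_P={}
def cam(n):
    if n not in _P:
        p=manip.camera_params(n); R=cv2.Rodrigues(p["rvec"])[0]; _P[n]=(p["K"],R,p["tvec"].reshape(3))
    return _P[n]
def ray(n,px):
    K,R,t=cam(n); d=R.T@np.linalg.solve(K,[px[0],px[1],1.]); return -R.T@t,d
def onz(n,px,z):
    c,d=ray(n,px); return c+d*(z-c[2])/d[2]
def tri(a,b):
    c1,d1=ray("top",a);c2,d2=ray("side",b)
    s=np.linalg.lstsq(np.c_[d1,-d2],c2-c1,rcond=None)[0]
    p,q=c1+s[0]*d1,c2+s[1]*d2
    return (p+q)/2,np.linalg.norm(p-q)
def proj(n,X):
    K,R,t=cam(n); x=K@(R@np.asarray(X)+t); return x[:2]/x[2]
E
python3 - <<'E'
from h import *
M={}
for n in("top","side"):
    im=cv2.imread(f"pics/{n}0.png"); hsv=cv2.cvtColor(im,cv2.COLOR_BGR2HSV)
    H,S,V=[hsv[:,:,i].astype(int) for i in range(3)]
    roi={"top":{"blue":(225,327,25),"yellow":(144,324,25),"red":(147,253,25)},"side":{"blue":(394,349,28),"yellow":(387,436,30),"red":(293,427,30)}}[n]
    for k,(u,v,r) in roi.items():
        m=np.zeros(H.shape,np.uint8)
        c={"blue":abs(H-110)<15,"yellow":abs(H-28)<10,"red":(H<8)|(H>172)}[k]&(S>100)&(V>50)
        m[v-r:v+r,u-r:u+r]=(c[v-r:v+r,u-r:u+r])*255
        pts=cv2.convexHull(cv2.findNonZero(m)); x,y,w,h=cv2.boundingRect(pts)
        mo=cv2.moments(pts); M[k,n]=np.array([mo['m10']/mo['m00'],mo['m01']/mo['m00']])
        a,b=onz(n,(x-.5,y+h/2-.5),.018),onz(n,(x+w-.5,y+h/2-.5),.018)
        print(n,k,M[k,n].round(1),(w,h),"xy",onz(n,M[k,n],.018).round(4),"width",np.linalg.norm(a-b).round(4))
for k in("blue","yellow","red"): print(k,tri(M[k,"top"],M[k,"side"]))
im=cv2.imread("pics/top0.png")
cv2.imwrite("pics/z1.png",cv2.resize(im[170:345,230:430],None,fx=4,fy=3.4,interpolation=cv2.INTER_CUBIC)[:600])
cv2.imwrite("pics/z1.png",cv2.resize(im[175:325,235:425],None,fx=4,fy=4,interpolation=cv2.INTER_CUBIC))
ims=cv2.imread("pics/side0.png")
cv2.imwrite("pics/z2.png",cv2.resize(ims[160:340,230:430],None,fx=3.3,fy=3.3,interpolation=cv2.INTER_CUBIC))
E
```

```text
top blue [224.6 326.1] (29, 29) xy [0.4053 0.1748 0.018 ] width 0.0636
top yellow [144.1 323.7] (31, 29) xy [0.4144 0.3511 0.018 ] width 0.0676
top red [146.7 253.5] (31, 28) xy [0.5698 0.3488 0.018 ] width 0.0689
side blue [393.7 348. ] (35, 37) xy [0.4041 0.1747 0.018 ] width 0.0647
side yellow [386.8 436.4] (41, 44) xy [0.4137 0.3514 0.018 ] width 0.0669
side red [292.7 426.4] (40, 44) xy [0.5692 0.3487 0.018 ] width 0.0663
blue (array([0.40472912, 0.17480122, 0.01819849]), np.float64(0.0011939313506583655))
yellow (array([0.41405168, 0.35120767, 0.01759587]), np.float64(0.0007298046001653092))
red (array([0.56946664, 0.3487763 , 0.01811493]), np.float64(0.0005416805438982317))
```

View pics/z1.png

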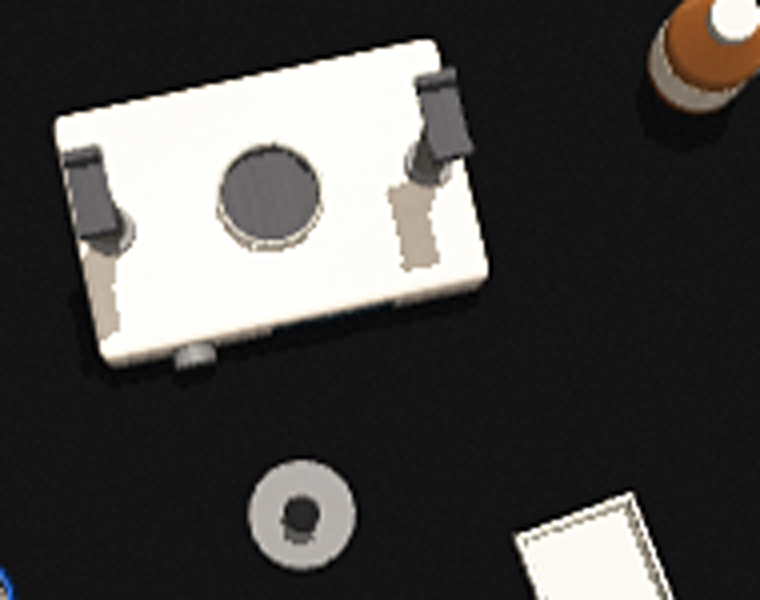

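View pics/z2.png

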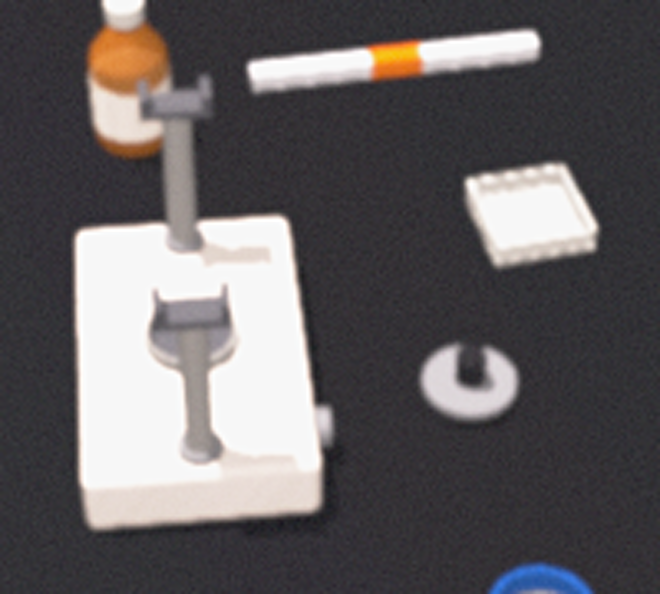

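The sieves agree across both views to about 1 mm, with heights at 18 mm as expected. The zoom shows the receiver at about (302,224) and the cradles at about (258,223) and (346,203). Next: lid, bar and shaker.

Run:
```python
from h import *
def cen(m):
    pts=cv2.convexHull(cv2.findNonZero(m)); mo=cv2.moments(pts)
    return np.array([mo['m10'],mo['m01']])/mo['m00'],pts
def comp(mask,u,v):
    n,l,st,c=cv2.connectedComponentsWithStats(mask.astype(np.uint8)*255)
    k=l[v,u]; assert k>0,(u,v); return (l==k).astype(np.uint8)*255
hs={}
for n in("top","side"):
    im=cv2.imread(f"pics/{n}0.png"); hsv=cv2.cvtColor(im,cv2.COLOR_BGR2HSV); hs[n]=hsv.astype(int)
V={n:hs[n][:,:,2] for n in hs};S={n:hs[n][:,:,1] for n in hs}
# lid
c={}
for n,uv,vm in(("top",(302,303),95),("side",(364,279),110)):
    m=comp(V[n]>vm,*uv); c[n],p=cen(m); print("lid",n,c[n].round(1),cv2.boundingRect(p),onz(n,c[n],.009).round(4))
print(tri(c["top"],c["side"]))
# bar
e={}
for n,uv in(("top",(445,245)),("side",(325,181))):
    m=comp(V[n]>95,*uv); c[n],p=cen(m); r=cv2.minAreaRect(p); b=cv2.boxPoints(r)
    L=np.argsort([np.linalg.norm(b[0]-b[i]) for i in range(4)])
    e1=(b[0]+b[L[1]])/2; e2=(b[L[2]]+b[L[3]])/2
    E=[onz(n,x,.007 if n=="side" else .009) for x in(e1,e2)]; d=E[0]-E[1]
    print("bar",n,r,"mid",onz(n,c[n],.007).round(4),"len",np.linalg.norm(d).round(4),"yaw",np.degrees(np.arctan2(d[1],d[0])))
print(tri(c["top"],c["side"]))
# orange
for n,(u,v) in(("top",(456,270)),("side",(350,178))):
    H=hs[n][:,:,0]; m=comp((H<20)&(S[n]>150)&(V[n]>100),u,v); q,p=cen(m); print("orange",n,q,onz(n,q,.007).round(4))
# shaker base white outline
m=comp((V["top"]>200),270,240); p=cv2.convexHull(cv2.findNonZero(m)); r=cv2.minAreaRect(p); print("base",r)
b=cv2.boxPoints(r); B=np.array([onz("top",x,.045) for x in b]); print(B.round(4),np.linalg.norm(B-np.roll(B,1,0),axis=1), "mean",B.mean(0))
# receiver dark
m=comp((V["top"]<150)&(V["top"]>40),302,224); 
cc,p=cen(m); print("recv",cc,cv2.boundingRect(p),cv2.fitEllipse(p),onz("top",cc,.055),onz("top",cc,.05))
# values
print(V["top"][215:235,285:320:1][::4].tolist()[:2])
for (u,v) in((258,223),(346,203)):
    m=(V["top"]<130)&(V["top"]>45); m=comp(m,u,v); cc,p=cen(m); print("cradle",cc,cv2.minAreaRect(p),onz("top",cc,.165))
```

```text
lid top [310.  303.2] (297, 290, 27, 27) [ 0.4516 -0.0139  0.009 ]
lid side [371.7 275.1] (357, 264, 30, 23) [ 0.4508 -0.0134  0.009 ]
(array([ 0.45122278, -0.01390636,  0.00844079]), np.float64(0.0008534327848051951))
bar top ((454.60003662109375, 270.3000183105469), (98.97929382324219, 8.538147926330566), 71.56504821777344) mid [ 0.5192 -0.3436  0.007 ] len 0.2226 yaw 15.353195708500287
bar side ((348.6913757324219, 177.79879760742188), (11.467207908630371, 89.55846405029297), 83.92753601074219) mid [ 0.5203 -0.342   0.007 ] len 0.2279 yaw 15.108428069952389
(array([ 0.51985469, -0.34407212,  0.00535718]), np.float64(0.0009765754936131427))
orange top [454.40492958 269.72887324] [ 0.5203 -0.3433  0.007 ]
orange side [349.68345324 180.46522782] [ 0.5171 -0.3317  0.007 ]
base ((302.3033447265625, 224.11569213867188), (61.60026550292969, 98.54118347167969), 77.96940612792969)
[[ 0.672   0.1202  0.045 ]
 [ 0.7152 -0.0954  0.045 ]
 [ 0.5784 -0.1198  0.045 ]
 [ 0.5371  0.0926  0.045 ]] [0.13772254 0.219839   0.13896539 0.21641777] mean [ 6.25667172e-01 -6.11145310e-04  4.50000000e-02]
re
[... 245 characters left out ...]
2]
[[253, 253, 253, 253, 254, 255, 253, 224, 115, 51, 95, 92, 105, 109, 108, 109, 107, 108, 109, 109, 110, 111, 110, 107, 50, 54, 102, 225, 255, 255, 254, 254, 253, 253, 253], [253, 253, 254, 255, 250, 221, 109, 109, 110, 107, 107, 109, 109, 105, 107, 108, 106, 107, 108, 109, 107, 110, 108, 109, 109, 109, 111, 108, 57, 193, 243, 255, 254, 253, 253]]
cradle [257.72748538 224.9251462 ] ((257.3953857421875, 225.53692626953125), (27.901418685913086, 12.591693878173828), 70.55996704101562) [0.60366411 0.08678481 0.165     ]
cradle [343.96217494 206.52813239] ((345.57098388671875, 206.1460723876953), (16.303659439086914, 30.400470733642578), 7.765166759490967) [ 0.63768734 -0.0849817   0.165     ]
```

Measured positions:
- **Lid:** (0.451, -0.014), views agree to about 1 mm.
- **Bar:** (0.5197, -0.343), yaw 15.2°, measured length 223 mm.
- **Shaker:** (0.626, 0), yaw 11.3°. The base measures 138×218 mm at z 45, which matches.

The orange band in the side view disagrees in y by 11 mm. That is likely bottle/bar mask bleed or the steep ray, and the bar outline agrees, so I'll use that. Starting with blue.

```bash
cat >> h.py <<'E'
from scipy.spatial.transform import Rotation as Ro
YAW=np.radians(11.3); SH=np.array([.626,.000]); ZT=.26
def rv(a):
    c,s=np.cos(a),np.sin(a)
    return Ro.from_matrix(np.c_[[c,s,0],[s,-c,0],[0,0,-1]]).as_rotvec()
def best(p,a):
    o=[]
    for k in(-np.pi,0,np.pi):
        q=manip.ik(np.array(p),rv(a+k))
        if q is not None: o.append((abs(q[5]),tuple(q)))
    return np.array(min(o)[1])
def go(p,a): manip.move_j(best(p,a))
def st(tag):
    s=manip.sense(); print(tag,"t%.1f"%s["time"],"ee",s["ee_pos"].round(4),"F",s["force"].round(1),"w%.4f"%s["width"]); return s
def lin(x,y,z,v=.15): manip.move_linear(np.array([x,y,z]),vel=v)
def pick(x,y,z,a,f):
    go([x,y,ZT],a); lin(x,y,z+.06,.3); lin(x,y,z,.12); st("atpick")
    manip.gripper_close(grip_force=f); manip.dwell(.1); st("closed")
def down(x,y,z0,z1,step=.003,fmax=6.):
    """feel the way down from z0 to z1; stop on upward contact force"""
    f0=manip.sense()["force"][2]; z=z0
    while z>z1+1e-5:
        z=max(z1,z-step); lin(x,y,z,.04); f=manip.sense()["force"][2]-f0
        if f>fmax: print("contact z%.4f df %.1f"%(z,f)); return z
    return z
def snap(tag,names=("top","side"),crop=None):
    for n in names: cv2.imwrite(f"pics/{n}_{tag}.png",manip.grab_frame(n)[:,:,::-1])
E
python3 - <<'E'
from h import *
for p in([.4047,.1748,ZT],[.414,.3512,ZT],[.5695,.3488,ZT],[.626,0,ZT],[.626,0,.052],[.4512,-.0139,ZT]): print(best(p,YAW).round(2))
print(best([.5197,-.343,ZT],np.radians(15.2+90)).round(2))
pick(.4047,.1748,.002,YAW,40)
lin(.4047,.1748,ZT,.3); st("up"); snap("blueup",("side",))
E
```

```text
[ 0.77  0.03 -0.09  0.   -1.45 -0.57]
[ 0.99  0.23  0.15  0.   -1.49 -0.79]
[ 0.78  0.5   0.54  0.   -1.61 -0.59]
[ 0.25  0.41  0.4   0.   -1.56 -0.05]
[ 0.25  0.51  0.02  0.   -1.08 -0.05]
[ 0.32  0.05 -0.07  0.   -1.46 -0.12]
[-0.33  0.4   0.38  0.   -1.56 -0.97]
atpick t4.2 ee [0.4056 0.1754 0.0031] F [ 0.3 -0.1 -0.5] w0.0854
closed t4.6 ee [0.4054 0.1753 0.0033] F [-2.3 -0.1  7.4] w0.0591
up t5.6 ee [0.4038 0.1744 0.2583] F [-0.5  0.2 -1.7] w0.0587
```

View pics/side_blueup.png

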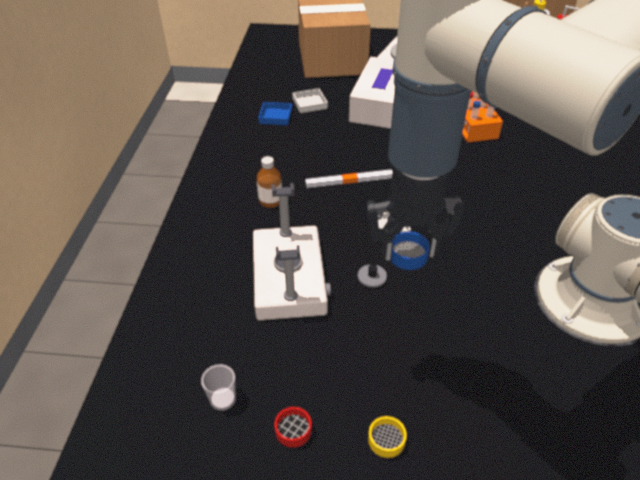

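The blue sieve hangs level between the fingers at about (410,250). Placing it.

```bash
cat >> h.py <<'E'
def place(zt,xy=SH,a=YAW,above=.03,fmax=6.,op=True):
    x,y=xy
    go([x,y,max(ZT,zt+above)],a); lin(x,y,zt+.014,.15); manip.dwell(.25); s=st("pre")
    z=down(x,y,zt+.014,zt,.0035,fmax); manip.dwell(.2); s=st("down")
    if op: release()
    return s
def release():
    p=manip.sense()["ee_pos"]; manip.gripper_open(); manip.dwell(.15); st("open")
E
python3 - <<'E'
from h import *
place(.052)
snap("bl1",("top",))
lin(SH[0],SH[1],ZT,.3); st("up")
E
python3 -c "
import cv2
im=cv2.imread('pics/top_bl1.png');cv2.imwrite('pics/z3.png',cv2.resize(im[140:290,210:400],None,fx=4,fy=4))"
```

```text
pre t8.5 ee [0.6263 0.     0.0665] F [-0.4 -0.1 -2. ] w0.0590
down t9.7 ee [0.6266 0.     0.0524] F [1.4 0.1 2.5] w0.0587
open t10.2 ee [ 0.6259 -0.      0.0519] F [0.3 0.8 0.2] w0.0857
up t11.1 ee [6.256e-01 1.000e-04 2.594e-01] F [ 0.6  0.9 -0.5] w0.0853
```

View pics/z3.png

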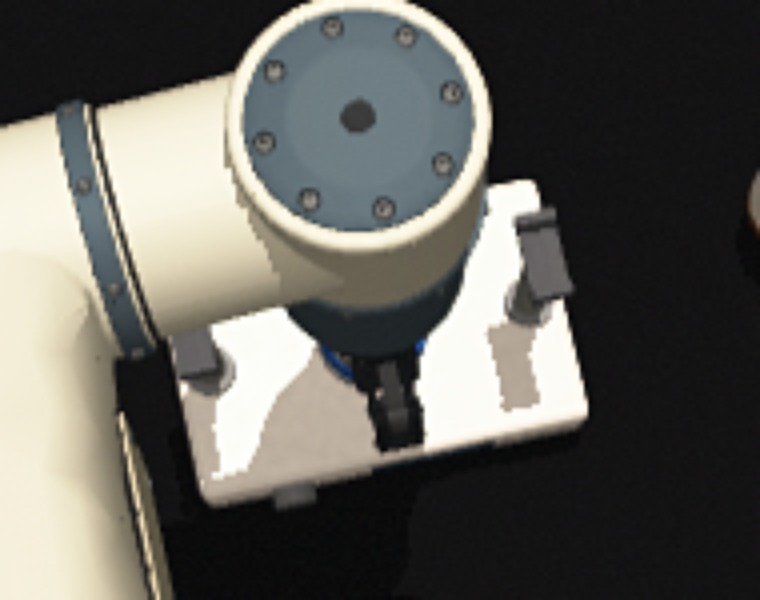

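The arm hides the receiver in this view. I'll pick up yellow, then check blue with the arm out of the way.

Run:
```python
from h import *
pick(.4140,.3512,.002,YAW,40)
lin(.4140,.3512,ZT,.3); st("up"); snap("yup")
def find(n,box,lo,hi):
    im=cv2.imread(f"pics/{n}_yup.png"); hsv=cv2.cvtColor(im,cv2.COLOR_BGR2HSV)
    m=cv2.inRange(hsv,lo,hi); k=np.zeros_like(m); u0,u1,v0,v1=box; k[v0:v1,u0:u1]=m[v0:v1,u0:u1]
    p=cv2.convexHull(cv2.findNonZero(k)); mo=cv2.moments(p); return np.array([mo['m10'],mo['m01']])/mo['m00'],cv2.boundingRect(p)
a=find("top",(270,335,190,255),(95,100,50),(125,255,255)); b=find("side",(260,320,210,300),(95,100,50),(125,255,255))
print(a,b,onz("top",a[0],.067),onz("side",b[0],.067),tri(a[0],b[0]))
t=cv2.imread("pics/top_yup.png")[160:280,240:390]; s=cv2.imread("pics/side_yup.png")[170:330,220:420]
cv2.imwrite("pics/z4.png",np.hstack([cv2.resize(t,(400,320)),cv2.resize(s,(400,320))]))
```

```text
atpick t14.1 ee [0.4147 0.352  0.0032] F [-0.   0.3  0.1] w0.0858
closed t14.5 ee [0.4145 0.3519 0.0035] F [-1.4 -0.5  6.1] w0.0591
up t15.6 ee [0.4132 0.3507 0.2582] F [ 0.6 -0.3 -0.9] w0.0591
(array([302.53077816, 221.40447154]), (289, 208, 28, 28)) (array([286.21508296, 254.70346908]), (273, 242, 28, 26)) [ 0.62708804 -0.00104267  0.067     ] [0.62704797 0.00066208 0.067     ] (array([ 0.62738649, -0.00102763,  0.06527584]), np.float64(3.5576900940273096e-05))
```

View pics/z4.png

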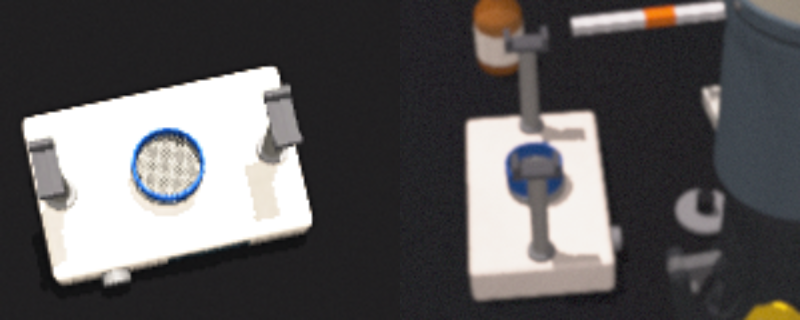

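Blue sits in the receiver at about (302,221), height matching a seated sieve (47 against 49 mm) and within about 1 mm of the target. Placing yellow on it.

```bash
cat >> h.py <<'E'
SH2=np.array([.6266,-.0003])
def find(tag,n,box,rngs,mode="hull"):
    im=cv2.imread(f"pics/{n}_{tag}.png"); hsv=cv2.cvtColor(im,cv2.COLOR_BGR2HSV)
    m=sum(cv2.inRange(hsv,l,h) for l,h in rngs); k=np.zeros_like(m); u0,u1,v0,v1=box; k[v0:v1,u0:u1]=m[v0:v1,u0:u1]
    p=cv2.convexHull(cv2.findNonZero(k)); mo=cv2.moments(p); return np.array([mo['m10'],mo['m01']])/mo['m00'],cv2.boundingRect(p)
YEL=[((18,100,60),(38,255,255))]; RED=[((0,120,60),(8,255,255)),((172,120,60),(180,255,255))]
def zoom(tag):
    t=cv2.imread(f"pics/top_{tag}.png")[150:270,240:390]; s=cv2.imread(f"pics/side_{tag}.png")[170:330,220:420]
    cv2.imwrite(f"pics/z_{tag}.png",np.hstack([cv2.resize(t,(400,320)),cv2.resize(s,(400,320))]))
E
python3 - <<'E'
from h import *
place(.076,SH2); lin(*SH2,ZT,.3)
pick(.5695,.3488,.002,YAW,40); lin(.5695,.3488,ZT,.3); st("up"); snap("rup"); zoom("rup")
a=find("rup","top",(270,335,180,255),YEL); b=find("rup","side",(260,320,200,300),YEL)
print(a,b,onz("top",a[0],.091),onz("side",b[0],.091),tri(a[0],b[0]))
E
```

```text
pre t18.7 ee [ 6.269e-01 -3.000e-04  9.060e-02] F [-0.1  0.4 -0.7] w0.0587
down t19.9 ee [ 6.272e-01 -4.000e-04  7.650e-02] F [-0.1 -0.   2.4] w0.0588
open t20.4 ee [ 6.265e-01 -3.000e-04  7.590e-02] F [-0.1 -0.  -0.5] w0.0852
atpick t24.0 ee [0.5703 0.3494 0.0034] F [-0.  -0.4 -0.4] w0.0851
closed t24.4 ee [0.5702 0.3494 0.0036] F [-1.9  0.6  5.7] w0.0578
up t25.5 ee [0.5687 0.3486 0.2577] F [ 0.4 -0.1 -1.7] w0.0580Traceback (most recent call last):
  File "<stdin>", line 4, in <module>
  File "h.py", line 58, in find
    p=cv2.convexHull(cv2.findNonZero(k)); mo=cv2.moments(p); return np.array([mo['m10'],mo['m01']])/mo['m00'],cv2.boundingRect(p)
cv2.error: OpenCV(4.12.0) /io/opencv/modules/imgproc/src/convhull.cpp:143: error: (-215:Assertion failed) total >= 0 && (depth == CV_32F || depth == CV_32S) in function 'convexHull'
```

View pics/z_rup.png

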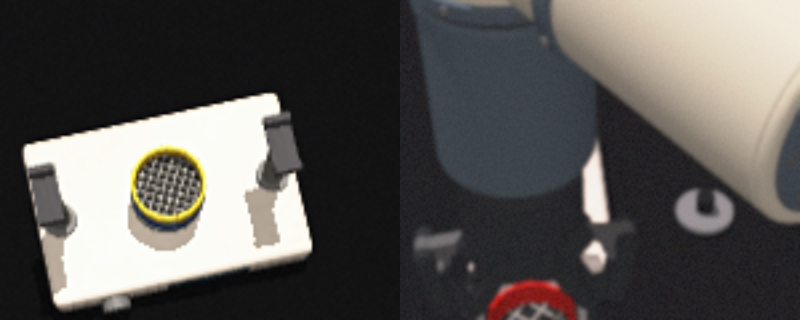

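The top view shows yellow square on blue. The arm blocks the side view, so I'll check the position from the top view and place red.

Run:
```python
from h import *
a=find("rup","top",(270,335,180,255),YEL); print(a,onz("top",a[0],.091))
q=onz("top",a[0],.091)
assert np.hypot(*(q[:2]-SH2))<.003
place(.100,SH2); lin(*SH2,ZT,.3)
pick(.4512,-.0139,.0135,YAW,40); snap("lp"); zoom("lp")
a=find("lp","top",(270,335,170,255),RED); print(a,onz("top",a[0],.115))
try:
    b=find("lp","side",(260,320,190,300),RED); print(b,onz("side",b[0],.115),tri(a[0],b[0]))
except Exception as e: print("side hidden")
```

```text
(array([302.70364416, 219.0278671 ]), (289, 205, 28, 29)) [ 0.62780957 -0.001711    0.091     ]
pre t28.3 ee [ 6.269e-01 -2.000e-04  1.147e-01] F [ 0.2 -0.  -2.6] w0.0578
down t29.5 ee [ 6.272e-01 -3.000e-04  1.006e-01] F [ 1.3 -0.2  2.8] w0.0578
open t30.0 ee [ 6.265e-01 -3.000e-04  9.990e-02] F [0.1 0.6 0.5] w0.0854
atpick t32.8 ee [ 0.4523 -0.0137  0.0146] F [-0.   0.6  0.3] w0.0851
closed t33.6 ee [ 0.4514 -0.0139  0.0138] F [-2.3  0.4  5.8] w0.0184
(array([302.47611465, 216.79564756]), (289, 203, 28, 29)) [ 0.62802318 -0.0015213   0.115     ]
(array([282.29608355, 230.15439513]), (266, 207, 34, 43)) [ 0.63561523 -0.02003603  0.115     ] (array([ 0.62847236, -0.00160877,  0.13166344]), np.float64(0.00718759672988437))
```

View pics/z_lp.png

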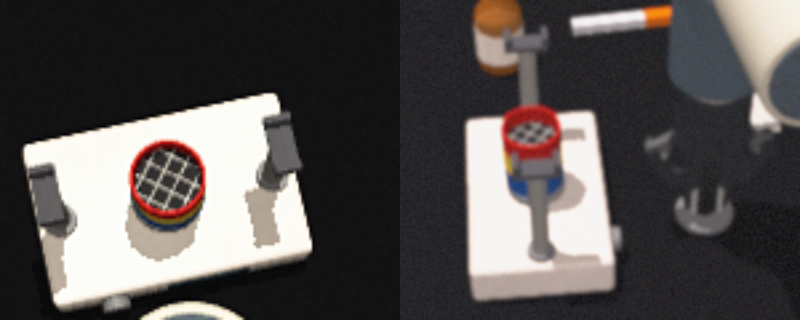

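Red sits upright on yellow and blue in both views, top of the stack at about (302,217). The side number is invalid because its mask also caught the amber bottle, so I'm going by the top fix and the picture. Lid next.

Run:
```python
from h import *
lin(.4512,-.0139,ZT,.3); st("up")
place(.1355,SH2); lin(*SH2,.28,.3)
bx,by=.5197,-.3433; a=np.radians(105.2)
go([bx,by,ZT],a); lin(bx,by,.06,.3); snap("bp"); zoom("bp"); st("over bar")
cv2.imwrite("pics/bp2.png",cv2.imread("pics/top_bp.png"))
```

```text
up t34.6 ee [ 0.4503 -0.0138  0.2581] F [ 0.2  0.4 -1.9] w0.0183
pre t36.5 ee [ 6.270e-01 -2.000e-04  1.503e-01] F [-0.3 -0.1 -1.3] w0.0185
down t37.7 ee [ 6.266e-01 -3.000e-04  1.355e-01] F [-0.3 -0.4 -1. ] w0.0184
open t38.5 ee [ 6.266e-01 -3.000e-04  1.355e-01] F [ 0.1 -0.2 -0.5] w0.0851
over bar t41.4 ee [ 0.5214 -0.3438  0.0625] F [0.3 0.3 0.7] w0.0851
```

View pics/z_bp.png

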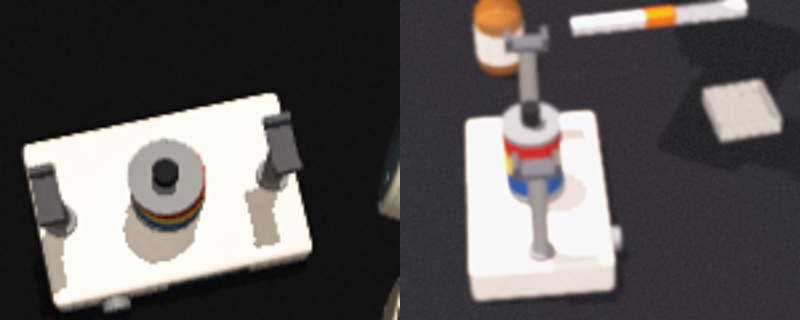

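View pics/side_bp.png

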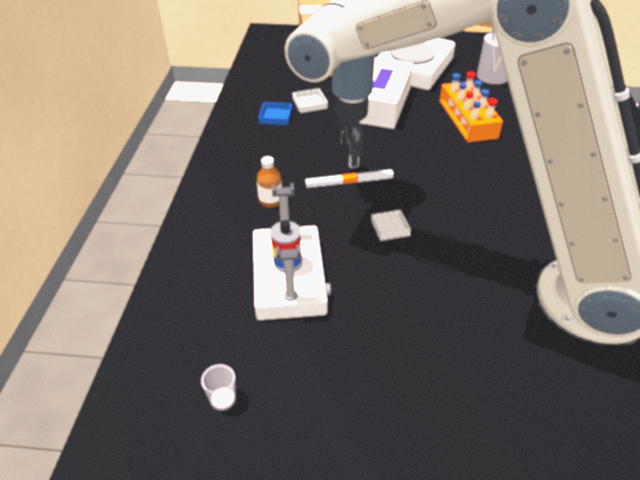

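The lid is on the stack, but a sliver of red shows on its right side. I'll measure the lid's height and centre before going on.

Run:
```python
from h import *
t=cv2.imread("pics/top_bp.png")[195:250,275:330]; s=cv2.imread("pics/side_bp.png")[210:275,255:320]
cv2.imwrite("pics/zl.png",np.hstack([cv2.resize(t,(400,400),interpolation=cv2.INTER_CUBIC),cv2.resize(s,(400,400),interpolation=cv2.INTER_CUBIC)]))
for z in (.130,.133): print("exp disc centre",z,proj("top",[*SH2,z]),proj("side",[*SH2,z]))
print("exp knob top",proj("top",[*SH2,.155]),proj("side",[*SH2,.155]))
r=.03
for n in("top","side"):
  P=[proj(n,[SH2[0]+r*np.cos(t),SH2[1]+r*np.sin(t),.133]) for t in np.linspace(0,6.28,60)]; P=np.array(P); print(n,P.min(0),P.max(0))
```

```text
exp disc centre 0.13 [301.80496308 216.10528762] [285.0042076  231.64925009]
exp disc centre 0.133 [301.7853739  215.82611448] [284.92996764 230.52107991]
exp knob top [301.63834263 213.73071329] [284.37673183 222.11396052]
top [287.13199076 201.48069716] [316.43458248 230.27479281]
side [269.52739128 220.24113574] [300.32085034 241.19174505]
```

View pics/zl.png

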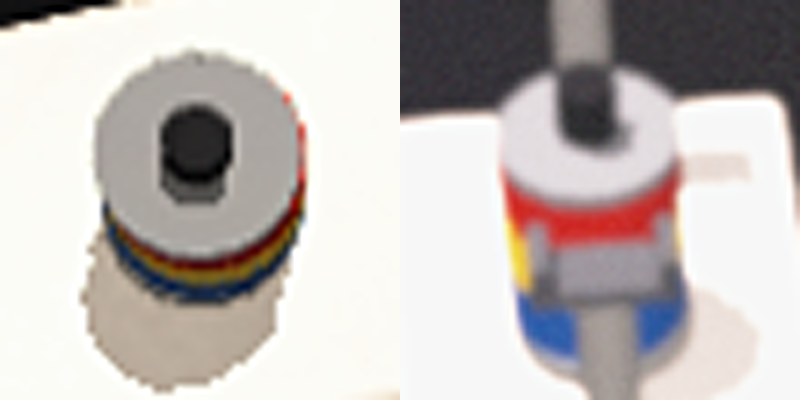

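The lid's outline lies within about 1 px of where a seated lid should be in both views: top 288–316.5 / 202–231, side 271–300 / 220.6–241. It is seated and the red sliver is about a 1 mm offset. Now the bar.

Run:
```python
from h import *
bx,by=.5197,-.3433
lin(bx,by,.003,.12); st("at"); manip.gripper_close(grip_force=60); manip.dwell(.1); st("closed")
lin(bx,by,.30,.3); st("up")
x,y=SH2; go([x,y,.30],YAW); manip.dwell(.2); st("over"); snap("bo"); 
lin(x,y,.200,.1); manip.dwell(.2); st("200"); snap("bo2"); zoom("bo2")
```

```text
at t42.0 ee [ 0.5204 -0.3437  0.004 ] F [ 0.1  0.2 -0. ] w0.0853
closed t42.8 ee [ 0.5199 -0.3434  0.0034] F [-0.9  1.   3.1] w0.0143
up t43.9 ee [ 0.5193 -0.3428  0.2978] F [ 0.4  0.2 -2.1] w0.0140
over t45.5 ee [ 0.6266 -0.0014  0.3001] F [ 0.  -0.2 -0.8] w0.0143
200 t46.9 ee [ 6.268e-01 -3.000e-04  2.006e-01] F [-0.9  0.2 -1.2] w0.0146
```

View pics/side_bo2.png

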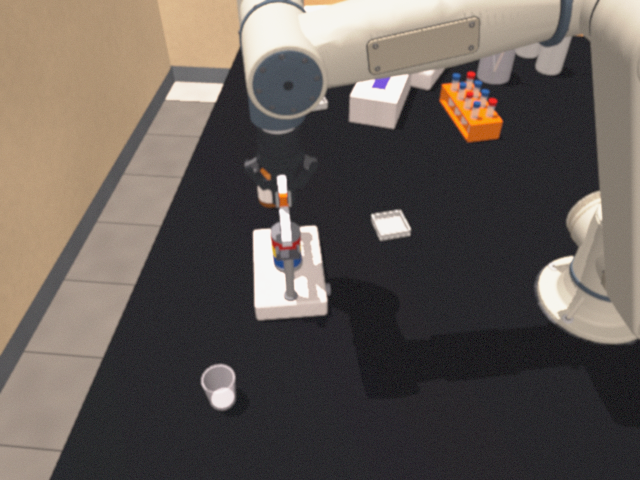

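View pics/top_bo2.png

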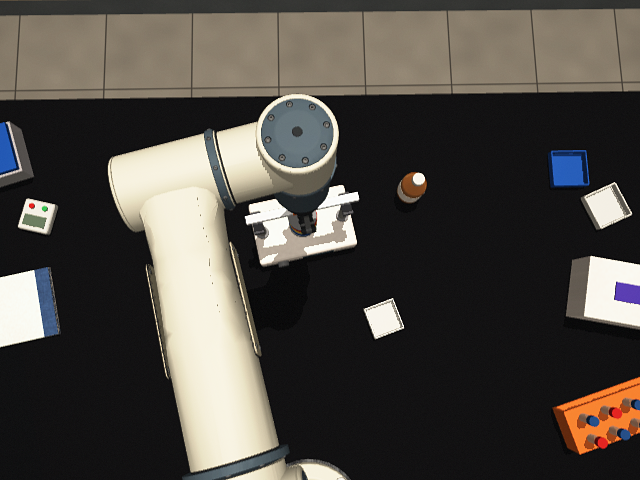

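The bar is held over the posts, with its ends near (247,221) and (358,196) in the top view. I'll check the ends numerically, then lower it.

Run:
```python
from h import *
y_=np.array([-np.sin(YAW),np.cos(YAW)])
for z in(.198,.212): print([proj("top",[*(SH2+s*.11*y_),z]).round(1) for s in(1,-1)])
x,y=SH2
z=down(x,y,.200,.166,.004,5.); manip.dwell(.2); st("down"); snap("bd"); zoom("bd")
t=cv2.imread("pics/top_bd.png")[170:260,230:370]
cv2.imwrite("pics/zb.png",cv2.resize(t,(784,504),interpolation=cv2.INTER_CUBIC))
```

```text
[array([245.2, 221.4]), array([356.9, 197.5])]
[array([244.3, 220.1]), array([357.6, 195.8])]
down t49.5 ee [ 6.266e-01 -3.000e-04  1.661e-01] F [ 0.2  0.3 -0.8] w0.0140
```

View pics/zb.png

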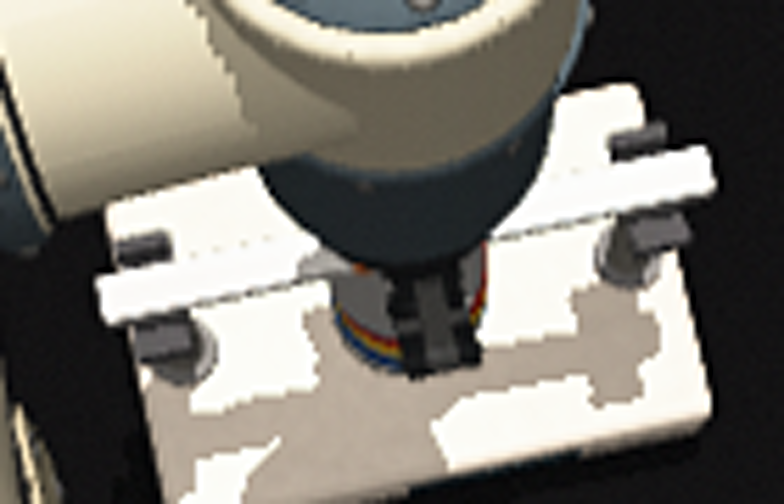

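View pics/z_bd.png

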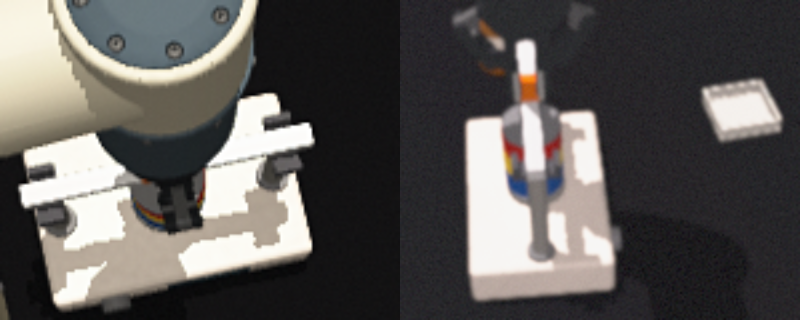

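The bar lies between both pairs of cheeks with even overhang. Lowering to touch, then releasing and backing off.

Run:
```python
from h import *
x,y=SH2
down(x,y,.166,.1645,.00075,3.); manip.dwell(.2); st("touch")
release(); lin(x,y,.30,.15); 
go([.40,-.30,.30],np.radians(11)) ; manip.dwell(.3); st("away"); snap("fin"); zoom("fin")
t=cv2.imread("pics/top_fin.png")[170:260,230:370]
cv2.imwrite("pics/zf.png",cv2.resize(t,(784,504),interpolation=cv2.INTER_CUBIC))
```

```text
contact z0.1645 df 6.6
touch t50.3 ee [ 6.268e-01 -3.000e-04  1.654e-01] F [-1.6  0.5  5.4] w0.0141
open t51.1 ee [ 6.266e-01 -3.000e-04  1.645e-01] F [-0.7  0.5  0.1] w0.0856
away t53.9 ee [ 0.4005 -0.2996  0.2998] F [-0.   0.6  0.5] w0.0852
```

View pics/zf.png

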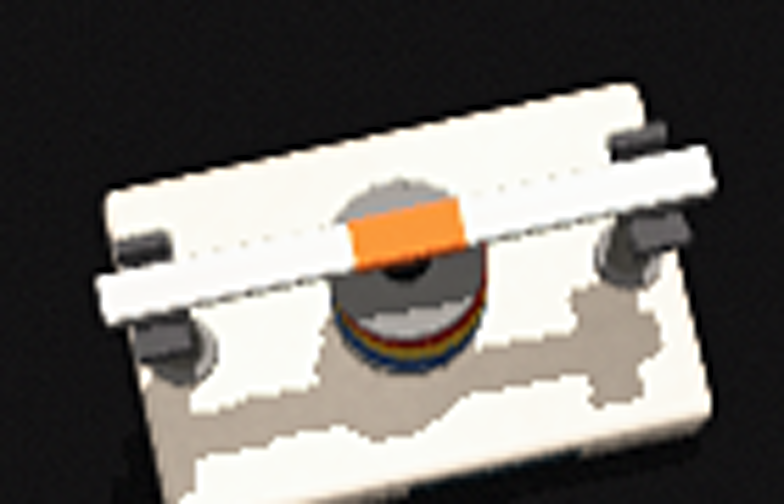

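View pics/side_fin.png

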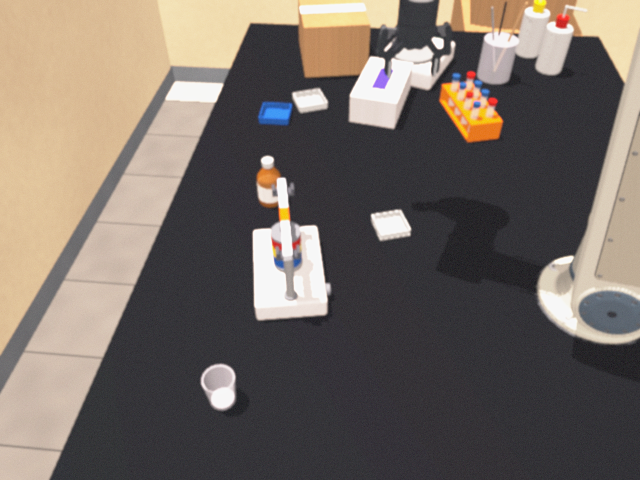

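The bar lies in both cradles with its orange band at about (303,212), over the knob. Bottle, beaker and dish have not visibly moved. One last numeric check, then I hand in.

Run:
```python
from h import *
O=[((5,150,100),(20,255,255))]
a=find("fin","top",(285,320,195,225),O); b=find("fin","side",(272,300,195,235),O)
p=onz("top",a[0],.172); d=p[:2]-SH2; c,s=np.cos(YAW),np.sin(YAW)
print(p,"shaker dx,dy",(c*d[0]+s*d[1]).round(4),(-s*d[0]+c*d[1]).round(4),"tri",tri(a[0],b[0]))
A,B=cv2.imread("pics/top0.png"),cv2.imread("pics/top_fin.png"); D=cv2.absdiff(A,B).max(2)
for n,(u,v) in dict(bottle=(412,187),beaker=(167,193),dish=(384,319)).items(): print(n,(D[v-20:v+20,u-20:u+20]>40).sum())
ok=abs(d).max()<.006
if ok: manip.hand_in(); print("handed in",manip.sense()["time"])
```

```text
[ 0.62255575 -0.00598705  0.172     ] shaker dx,dy -0.0051 -0.0048 tri (array([ 0.6272445 , -0.0058912 ,  0.17537295]), np.float64(0.01051170267655862))
bottle 0
beaker 0
dish 635
the job is handed in; nothing more can be done
the job is handed in; nothing more can be done
```

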